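Transfer a row of sample vials to the rack in reverse order

TASK

The samples are done on the heating block: move the four colour-capped vials into the black rack, one to a compartment, in reverse order, so that the vial that was leftmost on the block (as seen from the robot) ends rightmost in the rack, the second from the left ends second from the right, and so on. Keep the vials upright all the time and leave each standing on the floor of its compartment.

Things in the scene. Friction and masses are not known exactly. Their poses are not given: they have to be found in the camera images.
- vial_red: Loose sample vial: white round body 28 mm in diameter, red screw cap (26 mm, fixed) on top; 75 mm tall in all, about 45 g. Body straight from 0 to 50 mm, then a shoulder, cap from 57 to 75 mm. Origin: centre of its underside; z up along its axis. At the start it stands in the red insert, its foot 23 mm above the bench.
- vial_yellow: Loose sample vial: white round body 28 mm in diameter, yellow screw cap (26 mm, fixed) on top; 75 mm tall in all, about 45 g. Body straight from 0 to 50 mm, then a shoulder, cap from 57 to 75 mm. Origin: centre of its underside; z up along its axis. At the start it stands in the yellow insert, its foot 23 mm above the bench.
- vial_green: Loose sample vial: white round body 28 mm in diameter, green screw cap (26 mm, fixed) on top; 75 mm tall in all, about 45 g. Body straight from 0 to 50 mm, then a shoulder, cap from 57 to 75 mm. Origin: centre of its underside; z up along its axis. At the start it stands in the green insert, its foot 23 mm above the bench.
- vial_blue: Loose sample vial: white round body 28 mm in diameter, blue screw cap (26 mm, fixed) on top; 75 mm tall in all, about 45 g. Body straight from 0 to 50 mm, then a shoulder, cap from 57 to 75 mm. Origin: centre of its underside; z up along its axis. At the start it stands in the blue insert, its foot 23 mm above the bench.
- insert_red: Red ring-shaped cup fixed on the heating block: 42 mm outside diameter, 8 mm high, inside diameter 35 mm, floor 3 mm above its underside. Origin: centre of its underside, on the block top 20 mm above the bench. It holds the red-capped vial at the start and stays put, so it shows where that vial came from; the order of the four varies.
- insert_yellow: Yellow ring-shaped cup fixed on the heating block: 42 mm outside diameter, 8 mm high, inside diameter 35 mm, floor 3 mm above its underside. Origin: centre of its underside, on the block top 20 mm above the bench. It holds the yellow-capped vial at the start and stays put, so it shows where that vial came from; the order of the four varies.
- insert_green: Green ring-shaped cup fixed on the heating block: 42 mm outside diameter, 8 mm high, inside diameter 35 mm, floor 3 mm above its underside. Origin: centre of its underside, on the block top 20 mm above the bench. It holds the green-capped vial at the start and stays put, so it shows where that vial came from; the order of the four varies.
- insert_blue: Blue ring-shaped cup fixed on the heating block: 42 mm outside diameter, 8 mm high, inside diameter 35 mm, floor 3 mm above its underside. Origin: centre of its underside, on the block top 20 mm above the bench. It holds the blue-capped vial at the start and stays put, so it shows where that vial came from; the order of the four varies.
- heating_block: Fixed aluminium heating block on a grey plinth, 72 x 214 x 20 mm high. Origin: centre of its underside, on the bench; own y along its length to its left end seen from the robot (within 0.35 rad of world y). The four inserts stand on its top in one row at own x = 0, y = +75, +25, -25, -75 mm (left to right).
- rack: Fixed black open-topped rack, 58 x 204 x 20 mm high, empty, left or right of the block. Origin: centre of its underside, on the bench; own y along its length to its left end seen from the robot (within 0.35 rad of world y). Four compartments at own x = 0, y = +75, +25, -25, -75 mm, each 46 (y) x 50 mm inside, floor 4 mm above the bench with a grey centre disc; walls 4 mm thick, 18 to 20 mm high.
There are look-alikes about, which are no part of the job. Leave any orange or turquoise look-alike of the vial_green alone.

How it is judged:
At the end, for the whole second after the job is handed in: Each vial stands in the compartment that mirrors the place of its same-coloured insert on the block: within 13 mm of the compartment's centre along the rack and 15 mm across it, its underside less than 5 mm above the compartment floor, upright within 0.12 rad, at rest and released (((y of insert_red in the frame of heating_block between 0.06 and 0.09 m and y of vial_red in the frame of rack between -0.088 and -0.062 m) or (y of insert_red in the frame of heating_block between 0.01 and 0.04 m and y of vial_red in the frame of rack between -0.038 and -0.012 m) or (y of insert_red in the frame of heating_block between -0.04 and -0.01 m and y of vial_red in the frame of rack between 0.012 and 0.038 m) or (y of insert_red in the frame of heating_block between -0.09 and -0.06 m and y of vial_red in the frame of rack between 0.062 and 0.088 m)) and x of vial_red in the frame of rack between -0.015 and 0.015 m and z of each of vial_red, vial_yellow, vial_green, vial_blue in the frame of rack below 0.009 m and angle between each of vial_red, vial_yellow, vial_green, vial_blue's own z axis and vertical below 0.12 rad and linear speed of each of vial_red, vial_yellow, vial_green, vial_blue below 0.02 m/s and ((y of insert_yellow in the frame of heating_block between 0.06 and 0.09 m and y of vial_yellow in the frame of rack between -0.088 and -0.062 m) or (y of insert_yellow in the frame of heating_block between 0.01 and 0.04 m and y of vial_yellow in the frame of rack between -0.038 and -0.012 m) or (y of insert_yellow in the frame of heating_block between -0.04 and -0.01 m and y of vial_yellow in the frame of rack between 0.012 and 0.038 m) or (y of insert_yellow in the frame of heating_block between -0.09 and -0.06 m and y of vial_yellow in the frame of rack between 0.062 and 0.088 m)) and x of vial_yellow in the frame of rack between -0.015 and 0.015 m and ((y of insert_green in the frame of heating_block between 0.06 and 0.09 m and y of vial_green in the frame of rack between -0.088 and -0.062 m) or (y of insert_green in the frame of heating_block between 0.01 and 0.04 m and y of vial_green in the frame of rack between -0.038 and -0.012 m) or (y of insert_green in the frame of heating_block between -0.04 and -0.01 m and y of vial_green in the frame of rack between 0.012 and 0.038 m) or (y of insert_green in the frame of heating_block between -0.09 and -0.06 m and y of vial_green in the frame of rack between 0.062 and 0.088 m)) and x of vial_green in the frame of rack between -0.015 and 0.015 m and ((y of insert_blue in the frame of heating_block between 0.06 and 0.09 m and y of vial_blue in the frame of rack between -0.088 and -0.062 m) or (y of insert_blue in the frame of heating_block between 0.01 and 0.04 m and y of vial_blue in the frame of rack between -0.038 and -0.012 m) or (y of insert_blue in the frame of heating_block between -0.04 and -0.01 m and y of vial_blue in the frame of rack between 0.012 and 0.038 m) or (y of insert_blue in the frame of heating_block between -0.09 and -0.06 m and y of vial_blue in the frame of rack between 0.062 and 0.088 m)) and x of vial_blue in the frame of rack between -0.015 and 0.015 m); the robot touches nothing.
It fails at once if a vial is tipped over (more than 0.6 rad from upright) (angle between any of vial_red, vial_yellow, vial_green, vial_blue's own z axis and vertical above 0.6 rad).
It also fails if it takes over 99 s, if anything falls off the work surface, if the arm or the gripper's body presses on something with over 40 N, if the wrist force passes 120 N, or if a joint passes its speed limit or range.

ROBOT

A 6-joint arm with a two-finger parallel gripper is mounted at the origin on a cart in front of the work surface, level with it; the furniture and walls round the work are solid. World frame = base frame: x ahead of the robot, y to its left, z up, the work surface at z = 0. Lengths are in m, angles in rad, forces in N, time in s.
With the tool pointing down it reaches from about 0.25 to 0.725 m from the base axis. Payload 4 kg.
Tool frame: the origin (TCP) lies midway between the tips of the shut fingers; the grasp point (between the pads) lies 19 mm behind it; z points along the fingers, y is the line along which they close (so a half turn about z gives the same grasp; the last joint's range is limited). The gripper opens to 85 mm and grips with 20 to 120 N. Pads are 22 mm wide; open, the fingers measure 114 mm over their backs; the gripper's body (76 mm by 85 mm) begins 54 mm behind the grasp point. The pads swing forward as they close: fully open they stand 13 mm farther back than shut.
Start: joints at [-1.147, 0.241, 0.005, 1.335, 0, 1.571], TCP at [0.206, -0.456, 0.231] pointing down, gripper open.
Joint ranges: [-2.72, 2.72], [-1.05, 1.87], [-1.09, 1.28], [-1.99, 2.15], [-1.42, 1.44], [-3.14, 3.14]. Speed limits (rad/s): [2.79, 2.79, 3.14, 3.14, 3.14, 3.14].

INTERFACE

Orientations are given as a unit quaternion [x, y, z, w].
In Python, from workcell import monitor, vision, job gives the robot as it stands.
- The arm moves only by the tool move_arm, never from a script. Its argument "moves" is a list that holds one entry, the list of rows, each a list of 5 numbers: the shift along the world's x, y, z in m, then the turn about the world's z in degrees, then the opening in per cent of the stroke, from 0 (shut) to 100 (fully open). In form: [[[x, y, z, turn, gripper], ...]]. A call has 1 to 5 rows; each row is the pose to reach, as a shift and turn from the pose commanded when the call began; what a row does not reach only later rows make up. A row lasts 1/8 s, in which the tool goes at most 62.5 mm and 10.7 degrees, less where a joint would pass 70% of its speed; a pose out of reach is approached as far as the arm can. A call with a gripper value outside its range is refused whole. The fingers move at their own pace and stop on an object; the grip force is fixed at half the most. Time passes only in rows, so rows that repeat a pose let the fingers close. It gives the time, the measured TCP pose, the force, the opening and the grip force at its end, in the units of the state.
- monitor.get_obs(): the state, without advancing time (a new reading comes with each control period).
- vision.camera(name): name is "scene" or "top" or "wrist"; returns a dict with "color" (400x640x3 uint8, red, green, blue), "camera_matrix" (3x3 intrinsics, pixels), "k1" (the pictures are not rectified: a ray, as slopes to the right and down, at radius r is drawn at 1 + k1 r^2 times it, then the intrinsics apply), "eye" and "attitude" of the camera in the world; the wrist camera has in their place "hand_eye" (4x4, takes a point from camera to tool coordinates, whose origin is the TCP and whose axes are the flange's). Camera axes: x right, y up, looking along -z (the intrinsics and any distortion apply to the point x, -y, -z); pixel columns grow to the right and rows downward; lengths in m; the calibration is good to about 2 mm. A picture is of the moment at which its call begins: read the wrist's pose just before it. There is no depth.
- job.job_done(): hands the job in; it is judged then, once.
The state is a dict: "clock": time; "joint_pos": joint angles; "joint_vel": joint speeds; "tau": joint torques, N m; "eef_pos": TCP position; "tool_rot": TCP orientation; "ft_force": force on the tool from outside, world axes, zero at the start; "ft_torque": the same for the moment, N m; "grip_width": finger opening in m; "grasp_force": force on a finger pad.
Only numpy, scipy, OpenCV 4.12 (cv2) and the standard library are available. Lean on these libraries where they do the work, as an engineer would, in place of code of your own. Each camera call takes 0.05 s, during which the arm holds its last target. There are 200 camera calls.

## Working session

There is one attempt and no reset: what is moved stays moved. The work goes in short steps, Python scripts to look and compute and a tool call to move; the robot and the scene stay as the last step left them, time stands still between calls to the robot, and variables do not carry over. Pictures are saved under pics/ and viewed, at most 14 in all, crops included, and the job is handed in when it is done.

Besides the shell and the picture viewer there is one more tool, called after "Request:" as name(argument=value, ...) on one line, values as JSON. move_arm: Moves the arm, as the interface text tells. Its arguments: {"type":"object","properties":{"moves":{"type":"array","items":{"type":"array","items":{"type":"array","items":{"type":"number"}}}}},"required":["moves"]}

```bash
mkdir -p pics
python3 - <<'E'
from workcell import monitor, vision
import cv2
o=monitor.get_obs();print(o['clock'],o['eef_pos'],o['tool_rot'],o['grip_width'])
for n in('top','scene'):
    c=vision.camera(n);cv2.imwrite(f'pics/{n}0.png',c['color'][...,::-1]);print(n,c['camera_matrix'],c['k1'],c['eye'],c['attitude'])
E
```

```text
0.0 [ 0.20534173 -0.45519157  0.23040493] [ 9.77632051e-01  2.10319884e-01 -2.29330878e-04 -1.03288930e-03] 0.08544225935282705
top [[395.24338365   0.         315.14529635]
 [  0.         395.24338365 197.99139832]
 [  0.           0.           1.        ]] -0.00822886957224099 [ 0.43745853 -0.01395359  0.92788419] [ 0.02399834 -0.02532722 -0.70410896  0.70923422]
scene [[450.66167786   0.         322.93857477]
 [  0.         450.66167786 199.95902574]
 [  0.           0.           1.        ]] -0.041626676351316096 [-0.09799885  0.60176136  0.64440979] [-0.17398238  0.42584218  0.82247644 -0.33454607]
```

View pics/top0.png

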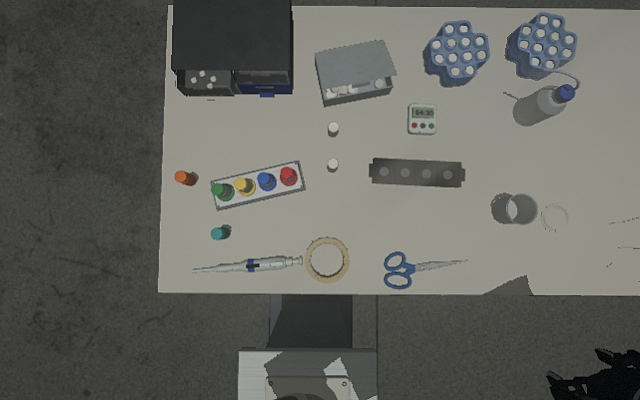

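View pics/scene0.png

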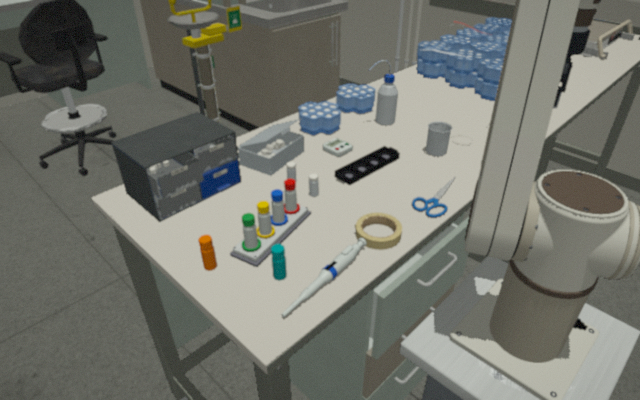

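Top view: on the block from the left are green (222,190), yellow (245,185), blue (267,181) and red (289,176). The rack's discs run from about (384,171) to (449,174). The look-alikes are orange (185,178) and turquoise (220,232). There are also white bottles at (333,130) and (333,165).

```bash
cat > h.py <<'E'
import numpy as np, cv2
from scipy.spatial.transform import Rotation as R
from workcell import monitor, vision
def pose(c,obs=None):
    if 'eye' in c: return np.array(c['eye']),R.from_quat(c['attitude']).as_matrix()
    T=np.eye(4);T[:3,:3]=R.from_quat(obs['tool_rot']).as_matrix();T[:3,3]=obs['eef_pos']
    T=T@np.array(c['hand_eye']);return T[:3,3],T[:3,:3]
def ray(c,uv,obs=None):
    e,A=pose(c,obs);K=c['camera_matrix']
    p=cv2.undistortPoints(np.array([[uv]],float),K,np.array([c['k1'],0,0,0,0],float))[0,0]
    # k1 multiplies 1+k1 r^2 : OpenCV model
    return e,A@np.array([p[0],-p[1],-1])
def plane(c,uv,z,obs=None):
    e,d=ray(c,uv,obs);return e+d*(z-e[2])/d[2]
def two(r1,r2):
    (a,u),(b,v)=r1,r2
    s,t=np.linalg.lstsq(np.c_[u,-v],b-a,rcond=None)[0]
    p,q=a+s*u,b+t*v;return (p+q)/2,np.linalg.norm(p-q)
HUE={'red':(172,8),'yellow':(18,33),'green':(50,72),'blue':(105,125)}
def mask(img,n,s=110,v=40):
    h=cv2.cvtColor(img,cv2.COLOR_RGB2HSV);lo,hi=HUE[n];H=h[...,0]
    m=((H>=lo)&(H<=hi)) if lo<hi else ((H>=lo)|(H<=hi))
    return (m&(h[...,1]>s)&(h[...,2]>v)).astype(np.uint8)
def blobs(m,amin=8):
    n,l,st,ce=cv2.connectedComponentsWithStats(m)
    return [(st[i].tolist(),ce[i].round(1).tolist()) for i in range(1,n) if st[i,4]>=amin]
E
python3 - <<'E'
from h import *
c=vision.camera('top');im=c['color'];s=vision.camera('scene')
for n in HUE:
    m=mask(im,n);m[:150]=0;m[220:]=0;m[:,:200]=0;m[:,310:]=0
    print(n,[(b,plane(c,b[1],.09)[:2].round(3)) for b in blobs(m)])
    ms=mask(s['color'],n);ms[:165]=0;ms[265:]=0;ms[:,:235]=0;ms[:,310:]=0
    print('   scene',blobs(ms))
g=cv2.cvtColor(im,cv2.COLOR_RGB2GRAY)
b=cv2.morphologyEx((g<65).astype(np.uint8),cv2.MORPH_CLOSE,np.ones((9,9)))
b[:145]=0;b[200:]=0;b[:,:350]=0;b[:,480:]=0
cs=max(cv2.findContours(b,0,1)[0],key=cv2.contourArea);r=cv2.minAreaRect(cs);print(r)
for p in cv2.boxPoints(r):print(p,plane(c,p,.02)[:2].round(4))
crop=lambda x,y,w,h,k:cv2.resize(im[y:y+h,x:x+w,::-1],None,fx=k,fy=k,interpolation=cv2.INTER_CUBIC)
cv2.imwrite('pics/c1.png',np.vstack([crop(205,155,110,60,7),crop(360,150,110,50,7)][:2])[:800])
E
```

```text
red [(([280, 167, 17, 19, 196], [287.4, 175.4]), array([0.544, 0.044]))]
   scene [([284, 178, 12, 13, 111], [289.6, 184.1]), ([284, 204, 16, 10, 57], [291.7, 210.1])]
yellow [(([234, 178, 21, 18, 193], [243.4, 185.6]), array([0.521, 0.138]))]
   scene [([257, 201, 12, 13, 133], [262.8, 206.9]), ([256, 227, 19, 11, 86], [265.2, 233.2])]
green [(([212, 184, 11, 11, 53], [215.8, 188.4]), array([0.515, 0.196])), (([218, 188, 16, 13, 36], [227.8, 196.1]), array([0.499, 0.17 ]))]
   scene [([243, 214, 11, 13, 119], [248.1, 219.5]), ([243, 240, 17, 11, 55], [251.4, 246.7])]
blue [(([258, 173, 18, 18, 177], [265.1, 180.7]), array([0.532, 0.092]))]
   scene [([235, 165, 5, 18, 73], [236.6, 174.2]), ([272, 190, 10, 12, 107], [276.6, 195.3]), ([271, 215, 16, 10, 56], [278.9, 221.1])]
((377.13702392578125, 162.58612060546875), (11.098167419433594, 26.400758743286133), 52.69605255126953)
[363.27405 166.17221] [ 0.5756 -0.1264]
[384.27405 150.17221] [ 0.6135 -0.1753]
[391.      159.00003] [ 0.5929 -0.1908]
[370.      175.00003] [ 0.5552 -0.1419]
```

View pics/c1.png

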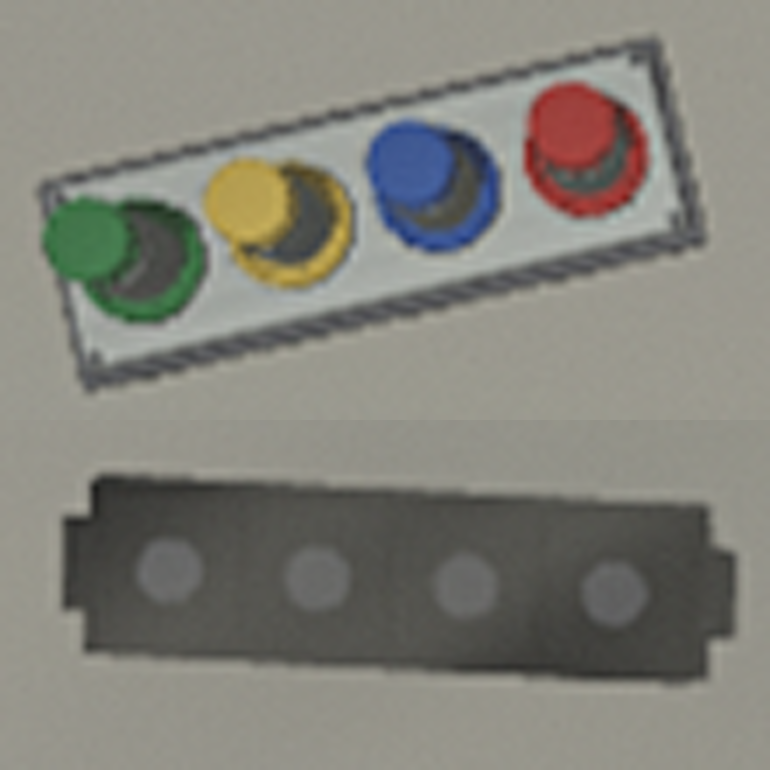

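Crop (7x): cap tops at (87,240) green, (247,200) yellow, (411,164) blue and (572,124) red. The rack discs are clear, at (169,570), (317,578), (465,585) and (614,594).

Run:
```python
from h import *
c=vision.camera('top');s=vision.camera('scene');im=c['color']
T=dict(green=(87,240),yellow=(247,200),blue=(411,164),red=(572,124))
S=dict(green=(248.1,219.5),yellow=(262.8,206.9),blue=(276.6,195.3),red=(289.6,184.1))
P=[]
f=3/7 # half pixel shift of resize
for n in T:
    uv=np.array(T[n])/7+[205-f,155-f];p=plane(c,uv,.098);P.append(p[:2])
    q,e=two(ray(c,uv),ray(s,S[n]));print(n,p.round(4),'two',q.round(4),e.round(4))
P=np.array(P)
g=cv2.cvtColor(im,cv2.COLOR_RGB2GRAY).astype(np.uint8)
D=np.array([plane(c,np.array(u)/7+[360-f,150-60-f],.004)[:2] for u in[(169,570),(317,578),(465,585),(614,594)]])
print('discs',D.round(4))
for X in(P,D):
    print('pitch',np.linalg.norm(np.diff(X,axis=0),axis=1).round(4));d=X[0]-X[-1]
    print('own y angle from world y deg',np.degrees(np.arctan2(-d[0],d[1])))
    t=np.array([.075,.025,-.025,-.075]);k=np.polyfit(t,X,1);print('fit',(np.outer(t,k[0])+k[1]).round(4).tolist())
o=monitor.get_obs();A=R.from_quat(o['tool_rot']).as_matrix();print(A.round(3),o['joint_pos'])
```

```text
green [0.5132 0.1917 0.098 ] two [0.5136 0.1935 0.0886] 0.0015
yellow [0.5257 0.1438 0.098 ] two [0.5261 0.145  0.0883] 0.0017
blue [0.537  0.0945 0.098 ] two [0.5381 0.0957 0.0876] 0.0004
red [0.5495 0.0461 0.098 ] two [0.5505 0.0465 0.088 ] 0.0008
discs [[ 0.567  -0.1765]
 [ 0.5646 -0.2264]
 [ 0.5626 -0.2763]
 [ 0.56   -0.3265]]
pitch [0.0495 0.0505 0.05  ]
own y angle from world y deg 13.97573804374344
fit [[0.5134, 0.192], [0.5254, 0.1433], [0.5374, 0.0947], [0.5494, 0.0461]]
pitch [0.0499 0.0499 0.0503]
own y angle from world y deg -2.6636614851468576
fit [[0.567, -0.1765], [0.5647, -0.2264], [0.5624, -0.2764], [0.5601, -0.3264]]
[[ 0.912  0.411 -0.   ]
 [ 0.411 -0.912  0.001]
 [-0.    -0.001 -1.   ]] [-1.14699546e+00  2.40946514e-01  4.57649608e-03  1.33523932e+00
 -1.47262289e-05  1.57080130e+00]
```

Request:
move_arm(moves=[[[0.12, 0.26, 0, 35, 75], [0.12, 0.26, 0, 35, 75], [0.12, 0.26, 0, 35, 75], [0.12, 0.26, 0, 35, 75], [0.12, 0.26, 0, 35, 75]]])

```text
clock: 0.92
eef_pos: [0.3261, -0.1934, 0.2315]
tool_rot: [0.869, 0.496, 0.0, 0.0]
ft_force: [1.0, -0.6, -0.1]
grip_width: 0.0642
grasp_force: 0.0
```

Request:
move_arm(moves=[[[0.12, 0.26, 0, 35, 75], [0.12, 0.26, 0, 35, 75], [0.12, 0.26, 0, 35, 75], [0.12, 0.26, 0, 35, 75], [0.12, 0.26, 0, 35, 75]]])

```text
clock: 1.55
eef_pos: [0.4464, 0.067, 0.2313]
tool_rot: [0.679, 0.734, 0.0, 0.0]
ft_force: [0.5, -0.4, -0.0]
grip_width: 0.0637
grasp_force: 0.0
```

Request:
move_arm(moves=[[[0.045, 0.085, 0, 9.7, 75], [0.067, 0.127, -0.02, 9.7, 75], [0.067, 0.127, -0.06, 9.7, 75], [0.067, 0.127, -0.06, 9.7, 75], [0.067, 0.127, -0.06, 9.7, 75]]])

```text
clock: 2.17
eef_pos: [0.5125, 0.1907, 0.172]
tool_rot: [0.616, 0.788, -0.0, 0.0]
ft_force: [0.2, -0.6, 0.9]
grip_width: 0.064
grasp_force: 0.0
```

Run:
```python
from h import *
o=monitor.get_obs();w=vision.camera('wrist');cv2.imwrite('pics/w1.png',w['color'][...,::-1])
print(o['eef_pos'],o['tool_rot'],o['joint_pos'],np.array(w['hand_eye']).round(4).tolist())
for n in HUE:
    print(n,[(b,plane(w,b[1],.098,o)[:2].round(4)) for b in blobs(mask(w['color'],n),150)])
```

```text
[0.51248889 0.19072212 0.17201327] [ 6.15925299e-01  7.87804539e-01 -1.75748421e-04  6.01046315e-05] [ 3.56427601e-01  3.64447425e-01  1.98633541e-02  1.22644885e+00
 -2.86395696e-04  1.68354758e+00] [[-0.0004, 0.9576, 0.2881, 0.0744], [1.0, 0.0002, 0.0008, 0.0001], [0.0007, 0.2881, -0.9576, -0.1432], [0.0, 0.0, 0.0, 1.0]]
red []
yellow [(([303, 247, 33, 38, 994], [318.8, 265.6]), array([0.5242, 0.1487]))]
green [(([298, 166, 42, 32, 426], [318.1, 177.4]), array([0.5066, 0.2173])), (([302, 189, 35, 38, 951], [318.9, 207.4]), array([0.5126, 0.1954]))]
blue [(([141, 197, 20, 17, 252], [150.7, 206.1]), array([0.3917, 0.1664])), (([501, 263, 64, 73, 2111], [531.8, 297.6]), array([0.6984, 0.1626])), (([304, 299, 31, 38, 932], [318.7, 317.9]), array([0.5359, 0.1018]))]
```

View pics/w1.png

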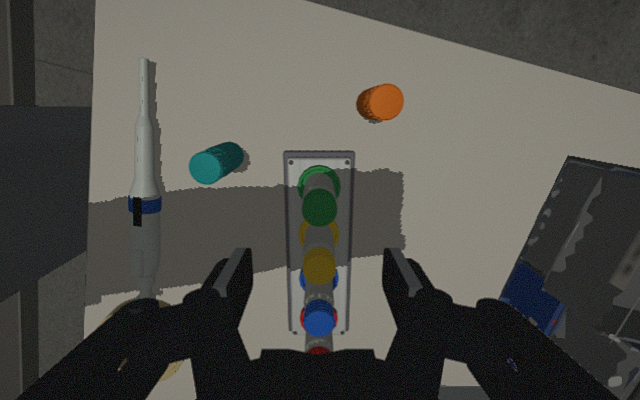

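The wrist view shows the green cap at (319,207), centred between the fingers, with the rest of the row in line below it. The side clearance is good, so I'll descend and grip.

Request:
move_arm(moves=[[[0.0, 0.001, -0.05, 0, 75], [0.0, 0.001, -0.1, 0, 75], [0.0, 0.001, -0.129, 0, 75], [0.0, 0.001, -0.129, 0, 75], [0.0, 0.001, -0.129, 0, 0]]])

```text
clock: 2.85
eef_pos: [0.5145, 0.1922, 0.0449]
tool_rot: [0.616, 0.788, 0.002, 0.001]
ft_force: [-0.2, 0.5, 0.5]
grip_width: 0.0472
grasp_force: 0.0
```

Request:
move_arm(moves=[[[0, 0, 0, 0, 0], [0, 0, 0, 0, 0], [0, 0, 0, 0, 0], [0, 0, 0, 0, 0]]])

```text
clock: 3.35
eef_pos: [0.5145, 0.1927, 0.045]
tool_rot: [0.616, 0.788, 0.002, 0.001]
ft_force: [-0.7, -1.2, 5.3]
grip_width: 0.026
grasp_force: 58.8
```

Request:
move_arm(moves=[[[0, 0, 0.02, 0, 0], [0, 0, 0.05, 0, 0], [0, 0, 0.09, 0, 0], [0, 0, 0.11, 0, 0], [0, 0, 0.11, 0, 0]]])

```text
clock: 3.98
eef_pos: [0.5145, 0.193, 0.1554]
tool_rot: [0.616, 0.788, 0.003, 0.002]
ft_force: [0.5, -1.2, -0.8]
grip_width: 0.0261
grasp_force: 59.0
```

Request:
move_arm(moves=[[[0.003, -0.03, 0, -2, 0], [0.007, -0.075, 0, -4, 0], [0.011, -0.12, 0, -6, 0], [0.016, -0.17, 0, -8, 0], [0.02, -0.22, 0, -9, 0]]])

```text
clock: 4.6
eef_pos: [0.532, -0.0291, 0.1513]
tool_rot: [0.676, 0.737, -0.0, -0.0]
ft_force: [-0.1, 0.0, 0.0]
grip_width: 0.0261
grasp_force: 59.0
```

Request:
move_arm(moves=[[[0.005, -0.05, 0, -2, 0], [0.01, -0.1, 0, -4, 0], [0.015, -0.15, 0, -6, 0], [0.02, -0.2, 0, -7, 0], [0.023, -0.24, 0, -7.7, 0]]])

```text
clock: 5.22
eef_pos: [0.555, -0.2696, 0.151]
tool_rot: [0.724, 0.69, -0.0, -0.001]
ft_force: [0.4, 0.6, -0.3]
grip_width: 0.0262
grasp_force: 59.0
```

Request:
move_arm(moves=[[[0.002, -0.04, 0, 0, 0], [0.003, -0.059, 0, 0, 0], [0.003, -0.059, 0, 0, 0], [0.003, -0.059, 0, 0, 0]]])

```text
clock: 5.72
eef_pos: [0.5585, -0.3253, 0.1519]
tool_rot: [0.723, 0.691, 0.0, -0.001]
ft_force: [-0.5, -0.4, 0.2]
grip_width: 0.0257
grasp_force: 59.0
```

Run:
```python
from h import *
o=monitor.get_obs();w=vision.camera('wrist');cv2.imwrite('pics/w2.png',w['color'][...,::-1])
print(o['eef_pos'],o['tool_rot'],o['grip_width'],o['grasp_force'],o['ft_force'])
```

```text
[ 0.5584948  -0.32527195  0.15192006] [ 7.23263784e-01  6.90571462e-01  1.04825332e-04 -7.37330019e-04] 0.02570878207317346 58.97749414667487 [-0.47065352 -0.37216374  0.23753592]
```

View pics/w2.png

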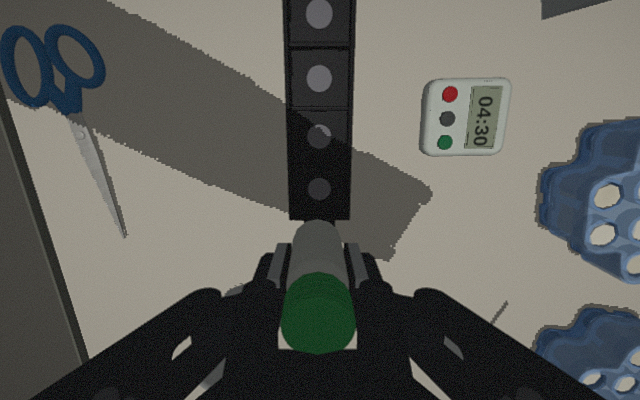

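The vial is held upright with its cap at (318,307). All four discs are visible at column 319, rows 13, 78, 135 and 189, so I'll cross-check their positions.

Run:
```python
from h import *
o=monitor.get_obs();w=vision.camera('wrist')
for v in[(319,13),(319,78),(319,135),(319,189)]:print(plane(w,v,.004,o)[:2].round(4))
m=mask(w['color'],'green');m[:, :250]=0;m[:,400:]=0;print(blobs(m,500))
for v in[(318,300),(318,307),(318,313)]:print(plane(w,v,o['eef_pos'][2]+.053,o)[:2].round(4))
```

```text
[ 0.5667 -0.1745]
[ 0.5645 -0.2247]
[ 0.5623 -0.2739]
[ 0.56   -0.3256]
[([281, 272, 75, 83, 4689], [317.8, 314.3])]
[ 0.5593 -0.3128]
[ 0.5592 -0.3155]
[ 0.5591 -0.3179]
```

Request:
move_arm(moves=[[[0.0015, -0.004, -0.03, 0, 0], [0.0015, -0.004, -0.075, 0, 0], [0.0015, -0.004, -0.105, 0, 0], [0.0015, -0.004, -0.118, 0, 0], [0.0015, -0.004, -0.122, 0, 0]]])

```text
clock: 6.45
eef_pos: [0.5603, -0.33, 0.0302]
tool_rot: [0.723, 0.691, -0.0, -0.0]
ft_force: [0.1, 0.1, -0.3]
grip_width: 0.0263
grasp_force: 59.0
```

Request:
move_arm(moves=[[[0, 0, -0.002, 0, 0], [0, 0, -0.002, 0, 0], [0, 0, -0.002, 0, 0]]])

```text
clock: 6.82
eef_pos: [0.5607, -0.3312, 0.0294]
tool_rot: [0.724, 0.69, 0.0, 0.001]
ft_force: [-0.6, 0.1, -0.2]
grip_width: 0.0265
grasp_force: 59.0
```

Request:
move_arm(moves=[[[0, 0, -0.001, 0, 0], [0, 0, -0.002, 0, 0], [0, 0, -0.002, 0, 0]]])

```text
clock: 7.2
eef_pos: [0.56, -0.3308, 0.0262]
tool_rot: [0.724, 0.69, -0.0, -0.0]
ft_force: [0.8, 0.3, -0.6]
grip_width: 0.0264
grasp_force: 59.1
```

Run:
```python
from h import *
o=monitor.get_obs();w=vision.camera('wrist');cv2.imwrite('pics/w3.png',w['color'][...,::-1])
s=vision.camera('scene');c=s['color'][110:230,300:460,::-1];cv2.imwrite('pics/s3.png',cv2.resize(c,None,fx=4,fy=4,interpolation=2))
print(o['eef_pos'],o['ft_force'])
```

```text
[ 0.56004789 -0.33077389  0.02622384] [ 0.77513314  0.28051482 -0.64360944]
```

View pics/s3.png

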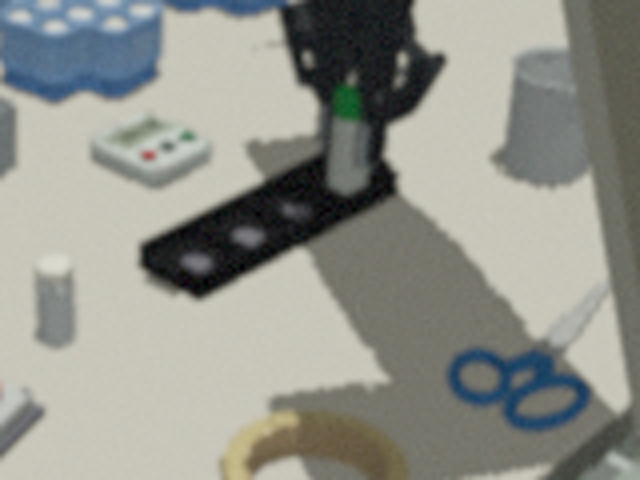

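View pics/w3.png

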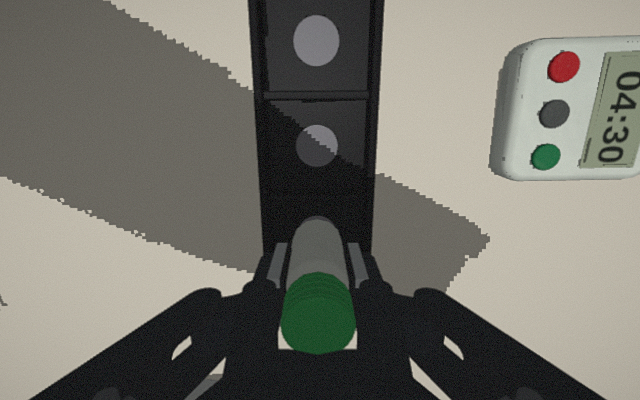

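The scene view shows the green vial upright in the rightmost compartment, and the wrist view agrees (cap at about (318,320)). I'll lower a little more and release.

Request:
move_arm(moves=[[[0, 0, -0.001, 0, 0], [0, 0, -0.002, 0, 0], [0, 0, -0.002, 0, 0], [0, 0, -0.002, 0, 0]]])

```text
clock: 7.8
eef_pos: [0.5601, -0.3308, 0.0261]
tool_rot: [0.724, 0.69, 0.0, 0.0]
ft_force: [-2.7, 1.6, 8.5]
grip_width: 0.0263
grasp_force: 60.0
```

Request:
move_arm(moves=[[[0, 0, 0, 0, 50], [0, 0, 0, 0, 75], [0, 0, 0, 0, 75], [0, 0, 0, 0, 75], [0, 0, 0, 0, 75]]])

```text
clock: 8.43
eef_pos: [0.5601, -0.3307, 0.0241]
tool_rot: [0.724, 0.69, -0.0, -0.0]
ft_force: [0.7, -0.5, -0.1]
grip_width: 0.0638
grasp_force: 0.0
```

Request:
move_arm(moves=[[[0, 0, 0.02, 0, 75], [0, 0, 0.06, 0, 75], [0, 0, 0.11, 0, 75], [0, 0, 0.15, 0, 75], [0, 0, 0.15, 0, 75]]])

```text
clock: 9.05
eef_pos: [0.5625, -0.3321, 0.1794]
tool_rot: [0.724, 0.69, 0.001, 0.005]
ft_force: [-0.4, -0.3, -0.4]
grip_width: 0.0641
grasp_force: 0.0
```

Run:
```python
from h import *
o=monitor.get_obs();w=vision.camera('wrist')
print(o['eef_pos'])
print([(b,plane(w,b[1],.079,o)[:2].round(4)) for b in blobs(mask(w['color'],'green'),200)])
s=vision.camera('scene');t=vision.camera('top')
for c in(s,t):print(blobs(mask(c['color'],'green')[110:230,350:460]),)
```

```text
[ 0.56246558 -0.33214633  0.17935578]
[(([297, 181, 32, 33, 786], [312.6, 197.0]), array([ 0.5595, -0.3275]))]
[([35, 22, 7, 8, 49], [38.1, 25.7])]
[]
```

Green is placed within 2 mm. Next is yellow.

Request:
move_arm(moves=[[[-0.003, 0.04, 0, 2, 75], [-0.007, 0.1, 0, 4, 75], [-0.011, 0.155, 0, 6, 75], [-0.015, 0.21, 0, 8, 75], [-0.018, 0.25, 0, 9, 75]]])

```text
clock: 9.82
eef_pos: [0.5404, -0.0784, 0.1723]
tool_rot: [0.667, 0.745, -0.001, -0.002]
ft_force: [0.6, 0.5, 0.9]
grip_width: 0.064
grasp_force: 0.0
```

Request:
move_arm(moves=[[[-0.004, 0.055, 0, 2, 75], [-0.008, 0.11, 0, 4, 75], [-0.012, 0.165, 0, 6, 75], [-0.015, 0.21, 0, 7.7, 75], [-0.016, 0.225, 0, 7.7, 75]]])

```text
clock: 10.45
eef_pos: [0.5245, 0.1464, 0.1724]
tool_rot: [0.614, 0.789, -0.001, -0.001]
ft_force: [-0.4, -0.9, -0.5]
grip_width: 0.0637
grasp_force: 0.0
```

Request:
move_arm(moves=[[[0, 0, -0.015, 0, 75], [0, 0, -0.015, 0, 75], [0, 0, -0.015, 0, 75]]])

```text
clock: 10.82
eef_pos: [0.5259, 0.1427, 0.1587]
tool_rot: [0.617, 0.787, -0.001, -0.0]
ft_force: [-0.8, -0.3, 0.3]
grip_width: 0.0642
grasp_force: 0.0
```

Run:
```python
from h import *
o=monitor.get_obs();w=vision.camera('wrist');print(o['eef_pos'])
for n in HUE:print(n,[(b,plane(w,b[1],.098,o)[:2].round(4)) for b in blobs(mask(w['color'],n),300)])
```

```text
[0.52593343 0.14267172 0.15868994]
red [(([301, 309, 33, 40, 1058], [317.1, 328.5]), array([0.5477, 0.0537]))]
yellow [(([295, 168, 45, 35, 543], [317.2, 181.2]), array([0.5193, 0.1693])), (([299, 193, 37, 41, 1196], [317.0, 212.9]), array([0.5246, 0.1472]))]
green [(([294, 111, 47, 48, 1708], [317.0, 134.5]), array([0.5118, 0.1994]))]
blue [(([122, 150, 24, 17, 358], [133.3, 158.6]), array([0.3973, 0.155 ])), (([498, 225, 96, 111, 4919], [544.9, 274.7]), array([0.6999, 0.1408])), (([301, 254, 34, 40, 1084], [317.2, 274.1]), array([0.5362, 0.1005]))]
```

Request:
move_arm(moves=[[[0, 0.001, -0.04, 0, 75], [0, 0.001, -0.09, 0, 75], [0, 0.001, -0.115, 0, 75], [0, 0.001, -0.115, 0, 75], [0, 0.001, -0.115, 0, 0]]])

```text
clock: 11.5
eef_pos: [0.5274, 0.1451, 0.0457]
tool_rot: [0.616, 0.788, 0.001, 0.001]
ft_force: [-0.0, -0.7, 0.4]
grip_width: 0.0473
grasp_force: 0.0
```

Request:
move_arm(moves=[[[0, 0, 0, 0, 0], [0, 0, 0, 0, 0], [0, 0, 0, 0, 0], [0, 0, 0, 0, 0]]])

```text
clock: 12.0
eef_pos: [0.5277, 0.1455, 0.0464]
tool_rot: [0.616, 0.788, 0.002, 0.001]
ft_force: [-0.9, -1.1, 5.7]
grip_width: 0.0262
grasp_force: 59.1
```

Request:
move_arm(moves=[[[0, 0, 0.02, 0, 0], [0, 0, 0.05, 0, 0], [0, 0, 0.09, 0, 0], [0, 0, 0.11, 0, 0], [0, 0, 0.11, 0, 0]]])

```text
clock: 12.62
eef_pos: [0.5276, 0.1457, 0.1566]
tool_rot: [0.616, 0.788, 0.002, 0.002]
ft_force: [0.9, -0.2, -1.4]
grip_width: 0.0264
grasp_force: 59.0
```

Request:
move_arm(moves=[[[0.003, -0.03, 0, -2, 0], [0.007, -0.075, 0, -4, 0], [0.011, -0.12, 0, -6, 0], [0.015, -0.17, 0, -8, 0], [0.019, -0.22, 0, -9, 0]]])

```text
clock: 13.25
eef_pos: [0.5443, -0.076, 0.1528]
tool_rot: [0.676, 0.737, -0.001, -0.001]
ft_force: [0.3, -0.4, -0.5]
grip_width: 0.026
grasp_force: 59.0
```

Request:
move_arm(moves=[[[0.004, -0.05, 0, -2, 0], [0.008, -0.1, 0, -4, 0], [0.012, -0.15, 0, -6, 0], [0.015, -0.19, 0, -7.7, 0], [0.016, -0.203, 0, -7.7, 0]]])

```text
clock: 13.88
eef_pos: [0.5601, -0.2799, 0.1523]
tool_rot: [0.725, 0.689, -0.0, -0.001]
ft_force: [-0.2, -0.1, 0.2]
grip_width: 0.0263
grasp_force: 59.0
```

Request:
move_arm(moves=[[[0, 0, 0, 0, 0], [0, 0, 0, 0, 0], [0, 0, 0, 0, 0]]])

```text
clock: 14.25
eef_pos: [0.5613, -0.2762, 0.1544]
tool_rot: [0.723, 0.691, 0.0, -0.0]
ft_force: [-0.1, -0.1, 0.1]
grip_width: 0.0261
grasp_force: 59.0
```

Request:
move_arm(moves=[[[0.001, -0.001, -0.03, 0, 0], [0.001, -0.001, -0.075, 0, 0], [0.001, -0.001, -0.105, 0, 0], [0.001, -0.001, -0.119, 0, 0], [0.001, -0.001, -0.123, 0, 0]]])

```text
clock: 14.88
eef_pos: [0.5622, -0.2781, 0.0311]
tool_rot: [0.723, 0.69, -0.0, -0.0]
ft_force: [0.7, 0.6, -0.2]
grip_width: 0.0265
grasp_force: 59.0
```

Request:
move_arm(moves=[[[0, 0, -0.001, 0, 0], [0, 0, -0.002, 0, 0], [0, 0, -0.003, 0, 0], [0, 0, -0.003, 0, 0], [0, 0, -0.003, 0, 0]]])

```text
clock: 15.5
eef_pos: [0.5622, -0.2789, 0.0285]
tool_rot: [0.724, 0.69, 0.0, 0.0]
ft_force: [-0.7, 0.9, -0.3]
grip_width: 0.0263
grasp_force: 59.0
```

Request:
move_arm(moves=[[[0, 0, -0.001, 0, 0], [0, 0, -0.002, 0, 0], [0, 0, -0.002, 0, 0], [0, 0, -0.002, 0, 0]]])

```text
clock: 16.0
eef_pos: [0.5622, -0.2789, 0.0274]
tool_rot: [0.724, 0.69, 0.0, 0.0]
ft_force: [-2.0, 1.7, 5.2]
grip_width: 0.0259
grasp_force: 59.7
```

Request:
move_arm(moves=[[[0, 0, 0, 0, 50], [0, 0, 0, 0, 75], [0, 0, 0, 0, 75], [0, 0, 0, 0, 75], [0, 0, 0, 0, 75]]])

```text
clock: 16.62
eef_pos: [0.5621, -0.2788, 0.0262]
tool_rot: [0.724, 0.69, -0.0, -0.0]
ft_force: [0.2, -0.2, -0.2]
grip_width: 0.0638
grasp_force: 0.0
```

Request:
move_arm(moves=[[[0, 0, 0.02, 0, 75], [0, 0, 0.06, 0, 75], [0, 0, 0.11, 0, 75], [0, 0, 0.15, 0, 75], [0, 0, 0.15, 0, 75]]])

```text
clock: 17.25
eef_pos: [0.5646, -0.28, 0.1811]
tool_rot: [0.724, 0.69, 0.002, 0.004]
ft_force: [0.4, 0.2, -0.8]
grip_width: 0.0639
grasp_force: 0.0
```

Run:
```python
from h import *
o=monitor.get_obs();w=vision.camera('wrist');print(o['eef_pos'])
for n in('green','yellow'):print([(b,plane(w,b[1],.079,o)[:2].round(4)) for b in blobs(mask(w['color'],n),300)])
```

```text
[ 0.56457203 -0.27998255  0.18114012]
[(([299, 236, 29, 32, 725], [313.0, 251.9]), array([ 0.5593, -0.3258]))]
[(([296, 181, 33, 34, 883], [312.3, 198.1]), array([ 0.5613, -0.2767]))]
```

Request:
move_arm(moves=[[[-0.003, 0.04, 0, 2, 75], [-0.006, 0.09, 0, 4, 75], [-0.009, 0.14, 0, 6, 75], [-0.012, 0.18, 0, 8, 75], [-0.014, 0.22, 0, 10, 75]]])

```text
clock: 17.92
eef_pos: [0.5467, -0.0572, 0.1744]
tool_rot: [0.66, 0.751, -0.001, -0.001]
ft_force: [-0.3, -0.5, -0.2]
grip_width: 0.0639
grasp_force: 0.0
```

Request:
move_arm(moves=[[[-0.003, 0.05, 0, 2, 75], [-0.006, 0.1, 0, 5, 75], [-0.01, 0.15, 0, 6.7, 75], [-0.0105, 0.155, -0.01, 6.7, 75], [-0.0105, 0.155, -0.015, 6.7, 75]]])

```text
clock: 18.55
eef_pos: [0.5363, 0.0961, 0.1592]
tool_rot: [0.615, 0.788, -0.002, -0.001]
ft_force: [0.3, 1.6, -0.2]
grip_width: 0.0639
grasp_force: 0.0
```

Request:
move_arm(moves=[[[0, 0, 0, 0, 75], [0, 0, 0, 0, 75]]])

```text
clock: 18.8
eef_pos: [0.5378, 0.0949, 0.1612]
tool_rot: [0.617, 0.787, -0.0, -0.0]
ft_force: [-0.4, -0.0, 0.7]
grip_width: 0.0647
grasp_force: 0.0
```

Run:
```python
from h import *
o=monitor.get_obs();w=vision.camera('wrist');print(o['eef_pos'])
for n in('blue','red'):print(n,[(b,plane(w,b[1],.098,o)[:2].round(4)) for b in blobs(mask(w['color'],n),300)])
```

```text
[0.53775288 0.0949341  0.16118791]
blue [(([112, 93, 26, 18, 398], [124.5, 101.7]), array([0.3999, 0.1419])), (([295, 169, 44, 33, 501], [316.7, 181.2]), array([0.531, 0.121])), (([496, 177, 112, 138, 7094], [547.9, 238.9]), array([0.7035, 0.1194])), (([299, 193, 36, 40, 1146], [316.8, 212.8]), array([0.5365, 0.0987]))]
red [(([300, 254, 34, 39, 1068], [316.8, 273.1]), array([0.548 , 0.0522]))]
```

Request:
move_arm(moves=[[[0, 0.001, -0.04, 0, 75], [0, 0.001, -0.09, 0, 75], [0, 0.001, -0.117, 0, 75], [0, 0.001, -0.117, 0, 75], [0, 0.001, -0.117, 0, 0]]])

```text
clock: 19.48
eef_pos: [0.5389, 0.097, 0.0457]
tool_rot: [0.616, 0.788, 0.001, 0.001]
ft_force: [0.1, -0.1, 0.3]
grip_width: 0.0471
grasp_force: 0.0
```

Request:
move_arm(moves=[[[0, 0, 0, 0, 0], [0, 0, 0, 0, 0], [0, 0, 0, 0, 0], [0, 0, 0, 0, 0]]])

```text
clock: 19.98
eef_pos: [0.5392, 0.0974, 0.0464]
tool_rot: [0.616, 0.788, 0.001, 0.002]
ft_force: [-1.3, -1.3, 6.0]
grip_width: 0.026
grasp_force: 59.1
```

Request:
move_arm(moves=[[[0, 0, 0.02, 0, 0], [0, 0, 0.05, 0, 0], [0, 0, 0.09, 0, 0], [0, 0, 0.11, 0, 0], [0, 0, 0.11, 0, 0]]])

```text
clock: 20.6
eef_pos: [0.5392, 0.0976, 0.1567]
tool_rot: [0.616, 0.788, 0.002, 0.002]
ft_force: [0.6, 0.1, -0.8]
grip_width: 0.0259
grasp_force: 59.0
```

Request:
move_arm(moves=[[[0.003, -0.03, 0, -2, 0], [0.006, -0.075, 0, -4, 0], [0.01, -0.12, 0, -6, 0], [0.014, -0.17, 0, -8, 0], [0.018, -0.215, 0, -10, 0]]])

```text
clock: 21.22
eef_pos: [0.5547, -0.1192, 0.1527]
tool_rot: [0.683, 0.731, -0.001, -0.001]
ft_force: [-0.2, -0.6, -0.7]
grip_width: 0.0262
grasp_force: 59.0
```

Request:
move_arm(moves=[[[0.004, -0.05, 0, -3, 0], [0.008, -0.09, 0, -6, 0], [0.009, -0.111, 0, -6.7, 0], [0.009, -0.111, 0, -6.7, 0], [0.009, -0.111, 0, -6.7, 0]]])

```text
clock: 21.85
eef_pos: [0.5643, -0.2274, 0.1538]
tool_rot: [0.723, 0.691, 0.0, -0.001]
ft_force: [1.0, 0.0, -1.4]
grip_width: 0.026
grasp_force: 59.0
```

Request:
move_arm(moves=[[[0, 0, 0, 0, 0], [0, 0, 0, 0, 0]]])

```text
clock: 22.1
eef_pos: [0.5648, -0.2276, 0.1545]
tool_rot: [0.723, 0.691, 0.0, 0.0]
ft_force: [-0.4, -0.6, -0.5]
grip_width: 0.0259
grasp_force: 59.0
```

Request:
move_arm(moves=[[[0, 0, -0.03, 0, 0], [0, 0, -0.075, 0, 0], [0, 0, -0.105, 0, 0], [0, 0, -0.119, 0, 0], [0, 0, -0.123, 0, 0]]])

```text
clock: 22.72
eef_pos: [0.5646, -0.2284, 0.031]
tool_rot: [0.724, 0.69, -0.0, -0.0]
ft_force: [-0.4, -0.0, -0.3]
grip_width: 0.0263
grasp_force: 59.0
```

Request:
move_arm(moves=[[[0, 0, -0.001, 0, 0], [0, 0, -0.002, 0, 0], [0, 0, -0.003, 0, 0], [0, 0, -0.004, 0, 0], [0, 0, -0.004, 0, 0]]])

```text
clock: 23.35
eef_pos: [0.5648, -0.2289, 0.0276]
tool_rot: [0.724, 0.69, 0.0, 0.0]
ft_force: [0.1, -0.4, 1.4]
grip_width: 0.0261
grasp_force: 59.2
```

Request:
move_arm(moves=[[[0, 0, -0.001, 0, 0], [0, 0, -0.001, 0, 0], [0, 0, -0.001, 0, 0]]])

```text
clock: 23.72
eef_pos: [0.5648, -0.2289, 0.0275]
tool_rot: [0.724, 0.69, 0.0, 0.0]
ft_force: [-1.7, -0.2, 5.7]
grip_width: 0.0261
grasp_force: 59.7
```

Request:
move_arm(moves=[[[0, 0, 0, 0, 50], [0, 0, 0, 0, 75], [0, 0, 0, 0, 75], [0, 0, 0, 0, 75], [0, 0, 0, 0, 75]]])

```text
clock: 24.35
eef_pos: [0.5645, -0.2287, 0.0262]
tool_rot: [0.724, 0.69, -0.0, -0.0]
ft_force: [-0.1, -0.3, 0.7]
grip_width: 0.0643
grasp_force: 0.0
```

Request:
move_arm(moves=[[[0, 0, 0.02, 0, 75], [0, 0, 0.06, 0, 75], [0, 0, 0.11, 0, 75], [0, 0, 0.15, 0, 75], [0, 0, 0.15, 0, 75]]])

```text
clock: 24.98
eef_pos: [0.5671, -0.2298, 0.1809]
tool_rot: [0.724, 0.69, 0.002, 0.004]
ft_force: [0.3, -0.0, -0.5]
grip_width: 0.0642
grasp_force: 0.0
```

Run:
```python
from h import *
o=monitor.get_obs();w=vision.camera('wrist');print(o['eef_pos'])
for n in('green','yellow','blue'):print([(b,plane(w,b[1],.079,o)[:2].round(4)) for b in blobs(mask(w['color'],n),300)])
```

```text
[ 0.56710981 -0.22977653  0.1809398 ]
[(([300, 284, 27, 32, 691], [313.1, 299.9]), array([ 0.5594, -0.3239]))]
[(([297, 235, 32, 34, 851], [312.2, 251.7]), array([ 0.5612, -0.2752]))]
[(([75, 138, 60, 69, 997], [102.3, 170.7]), array([ 0.3972, -0.1951])), (([297, 182, 32, 34, 864], [312.5, 199.1]), array([ 0.5639, -0.2272])), (([499, 211, 56, 78, 588], [521.2, 243.1]), array([ 0.743 , -0.2761]))]
```

Request:
move_arm(moves=[[[-0.002, 0.04, 0, 3, 75], [-0.005, 0.09, 0, 6, 75], [-0.008, 0.14, 0, 9, 75], [-0.01, 0.18, 0, 12, 75], [-0.012, 0.22, 0, 14, 75]]])

```text
clock: 25.65
eef_pos: [0.5512, -0.0073, 0.1744]
tool_rot: [0.634, 0.774, -0.001, -0.001]
ft_force: [0.0, 0.6, 0.5]
grip_width: 0.0642
grasp_force: 0.0
```

Request:
move_arm(moves=[[[-0.002, 0.04, 0, 2, 75], [-0.003, 0.055, -0.015, 2.7, 75], [-0.003, 0.055, -0.015, 2.7, 75], [-0.003, 0.055, -0.015, 2.7, 75], [-0.003, 0.055, -0.015, 2.7, 75]]])

```text
clock: 26.28
eef_pos: [0.5499, 0.0449, 0.1614]
tool_rot: [0.617, 0.787, -0.0, 0.0]
ft_force: [-0.4, -0.9, -0.1]
grip_width: 0.0638
grasp_force: 0.0
```

Run:
```python
from h import *
o=monitor.get_obs();w=vision.camera('wrist');print(o['eef_pos'])
for n in('red',):print(n,[(b,plane(w,b[1],.098,o)[:2].round(4)) for b in blobs(mask(w['color'],n),300)])
```

```text
[0.54986177 0.04493904 0.16136662]
red [(([295, 167, 45, 34, 529], [317.3, 180.0]), array([0.5433, 0.0718])), (([299, 191, 37, 40, 1167], [317.1, 211.0]), array([0.5486, 0.05  ]))]
```

Request:
move_arm(moves=[[[0, 0.002, -0.04, 0, 75], [0, 0.002, -0.09, 0, 75], [0, 0.002, -0.117, 0, 75], [0, 0.002, -0.117, 0, 75], [0, 0.002, -0.117, 0, 0]]])

```text
clock: 26.95
eef_pos: [0.5509, 0.0479, 0.0457]
tool_rot: [0.616, 0.788, 0.001, 0.001]
ft_force: [1.3, -0.3, 0.6]
grip_width: 0.0471
grasp_force: 0.0
```

Request:
move_arm(moves=[[[0, 0, 0, 0, 0], [0, 0, 0, 0, 0], [0, 0, 0, 0, 0], [0, 0, 0, 0, 0]]])

```text
clock: 27.45
eef_pos: [0.5512, 0.0482, 0.0465]
tool_rot: [0.616, 0.788, 0.001, 0.002]
ft_force: [-0.9, -0.2, 6.4]
grip_width: 0.0261
grasp_force: 59.1
```

Request:
move_arm(moves=[[[0, 0, 0.02, 0, 0], [0, 0, 0.05, 0, 0], [0, 0, 0.09, 0, 0], [0, 0, 0.11, 0, 0], [0, 0, 0.11, 0, 0]]])

```text
clock: 28.08
eef_pos: [0.5512, 0.0484, 0.1567]
tool_rot: [0.616, 0.788, 0.002, 0.002]
ft_force: [-0.2, 0.6, -0.7]
grip_width: 0.0263
grasp_force: 59.1
```

Target is (0.567, -0.178): shift (0.017, -0.226), turn -16.7.

Request:
move_arm(moves=[[[0.003, -0.03, 0, -3, 0], [0.006, -0.075, 0, -7, 0], [0.009, -0.12, 0, -11, 0], [0.013, -0.165, 0, -14, 0], [0.016, -0.205, 0, -16.7, 0]]])

```text
clock: 28.7
eef_pos: [0.5648, -0.1581, 0.1526]
tool_rot: [0.724, 0.689, -0.001, -0.001]
ft_force: [0.4, 0.3, -0.1]
grip_width: 0.0262
grasp_force: 59.0
```

Request:
move_arm(moves=[[[0.001, -0.021, 0, 0, 0], [0.001, -0.021, 0, 0, 0], [0.001, -0.021, 0, 0, 0], [0.001, -0.021, 0, 0, 0]]])

```text
clock: 29.2
eef_pos: [0.5666, -0.1763, 0.1543]
tool_rot: [0.723, 0.691, 0.0, -0.0]
ft_force: [-0.0, 0.6, -0.7]
grip_width: 0.0261
grasp_force: 59.0
```

Request:
move_arm(moves=[[[0, -0.001, -0.03, 0, 0], [0, -0.001, -0.075, 0, 0], [0, -0.001, -0.105, 0, 0], [0, -0.001, -0.119, 0, 0], [0, -0.001, -0.123, 0, 0]]])

```text
clock: 29.82
eef_pos: [0.5666, -0.1781, 0.031]
tool_rot: [0.723, 0.691, -0.0, -0.0]
ft_force: [0.3, 0.3, -0.4]
grip_width: 0.0265
grasp_force: 59.1
```

Request:
move_arm(moves=[[[0, 0, -0.001, 0, 0], [0, 0, -0.002, 0, 0], [0, 0, -0.003, 0, 0], [0, 0, -0.004, 0, 0], [0, 0, -0.004, 0, 0]]])

```text
clock: 30.45
eef_pos: [0.5668, -0.1789, 0.0276]
tool_rot: [0.724, 0.69, 0.0, 0.0]
ft_force: [0.1, 0.0, 0.7]
grip_width: 0.0262
grasp_force: 59.2
```

Request:
move_arm(moves=[[[0, 0, -0.001, 0, 0], [0, 0, -0.001, 0, 0], [0, 0, -0.001, 0, 0]]])

```text
clock: 30.82
eef_pos: [0.5668, -0.1789, 0.0275]
tool_rot: [0.724, 0.69, 0.0, 0.0]
ft_force: [-2.3, 1.1, 5.9]
grip_width: 0.0259
grasp_force: 59.8
```

Request:
move_arm(moves=[[[0, 0, 0, 0, 50], [0, 0, 0, 0, 75], [0, 0, 0, 0, 75], [0, 0, 0, 0, 75], [0, 0, 0, 0, 75]]])

```text
clock: 31.45
eef_pos: [0.5666, -0.1787, 0.0262]
tool_rot: [0.724, 0.69, -0.0, -0.0]
ft_force: [-0.2, 0.6, 0.0]
grip_width: 0.0638
grasp_force: 0.0
```

Request:
move_arm(moves=[[[0, 0, 0.02, 0, 75], [0, 0, 0.06, 0, 75], [0, 0, 0.11, 0, 75], [0, 0, 0.15, 0, 75], [0, 0, 0.15, 0, 75]]])

```text
clock: 32.08
eef_pos: [0.5692, -0.1796, 0.1808]
tool_rot: [0.724, 0.69, 0.002, 0.004]
ft_force: [-0.1, 0.3, -0.6]
grip_width: 0.0643
grasp_force: 0.0
```

Request:
move_arm(moves=[[[-0.04, 0.05, 0.03, 0, 75], [-0.08, 0.1, 0.05, 0, 75], [-0.12, 0.14, 0.05, 0, 75], [-0.12, 0.14, 0.05, 0, 75], [-0.12, 0.14, 0.05, 0, 75]]])

```text
clock: 32.7
eef_pos: [0.4466, -0.0386, 0.226]
tool_rot: [0.723, 0.69, -0.0, 0.0]
ft_force: [0.9, -0.7, -0.4]
grip_width: 0.0644
grasp_force: 0.0
```

Run:
```python
from h import *
t=vision.camera('top');s=vision.camera('scene')
cr=lambda c,x,y,w,h,k:cv2.resize(c['color'][y:y+h,x:x+w,::-1],None,fx=k,fy=k,interpolation=2)
cv2.imwrite('pics/f.png',np.vstack([cr(t,340,145,150,60,4),cr(s,320,130,150,80,4)]))
for n in HUE:
    a=mask(t['color'],n);a[:150]=0;a[200:]=0;a[:,:365]=0;a[:,470:]=0
    b=mask(s['color'],n);b[:125]=0;b[200:]=0;b[:,:340]=0;b[:,420:]=0
    A=max(blobs(a),key=lambda q:q[0][4]);B=max(blobs(b),key=lambda q:q[0][4])
    p,e=two(ray(t,A[1]),ray(s,B[1]));print(n,p.round(4),e.round(4))
```

```text
Traceback (most recent call last):
ValueError: max() iterable argument is empty
```

View pics/f.png

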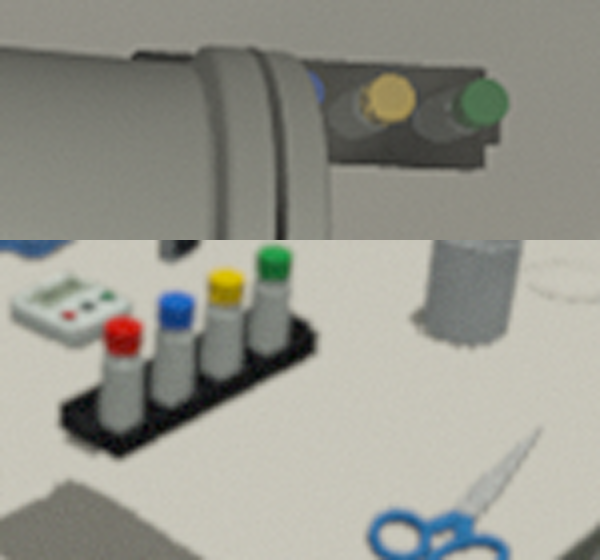

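The scene view shows all four upright in the rack, from the left red, blue, yellow, green. The arm hides part of the top view, so I'll check positions from the scene camera and hand in if they are good.

Run:
```python
from h import *
from workcell import job
s=vision.camera('scene');D=dict(red=(.567,-.1765),blue=(.5647,-.2264),yellow=(.5624,-.2764),green=(.5601,-.3264));ok=True
for n in D:
    b=mask(s['color'],n);b[:128]=0;b[230:]=0;b[:,:342]=0;b[:,:]=b;b[:,400:]=0
    B=max(blobs(b),key=lambda q:q[0][4]);p=plane(s,B[1],.070)[:2];e=p-D[n];print(n,B,e.round(4));ok&=abs(e).max()<.009
print(ok,monitor.get_obs()['clock'])
if ok: print(job.job_done())
```

```text
red ([346, 149, 10, 10, 82], [350.3, 153.5]) [-0.0013 -0.0021]
blue ([360, 143, 8, 9, 64], [363.5, 147.2]) [-0.0016 -0.0021]
yellow ([372, 137, 9, 9, 71], [375.9, 141.1]) [-0.0012 -0.002 ]
green ([385, 132, 7, 8, 51], [388.0, 135.4]) [-0.0017 -0.002 ]
True 32.85
the job is handed in; nothing more can be done
None
```

All four vials stand upright in the rack in reverse order (from the left: red, blue, yellow, green), each measured within about 3 mm of its compartment centre; I handed the job in at 33 s, with no verdict shown.

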